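# Slide a sample under the hold-down leaf spring

### The arm

A 7-joint arm with a two-finger parallel gripper is mounted at the origin on a cart in front of the work surface, level with it; the furniture and walls round the work are solid. World frame = base frame: x ahead of the robot, y to its left, z up, the work surface at z = 0. Lengths are in m, angles in rad, forces in N, time in s.
With the tool pointing down it reaches from about 0.425 to 0.875 m from the base axis. Payload 4.7 kg.
Tool frame: the origin (TCP) lies at the very end of the fingers, on their centre line; the grasp point (between the pads) lies 19 mm behind it; z points along the fingers, y is the line along which they close (so a half turn about z gives the same grasp; the last joint's range is limited). The gripper opens to 87 mm and grips with 3 to 60 N. Pads are 19 mm wide; open, the fingers measure 117 mm over their backs; the gripper's body (75 mm by 190 mm) begins 51 mm behind the grasp point.
Start: joints at [-1.276, 0.321, -0.07, 1.45, 0.023, 1.371, -0.057], TCP at [0.18, 0.625, 0.223] pointing down, gripper open.
Joint ranges: [-2.86, 2.86], [-0.3, 2.09], [-1.38, 1.24], [0.06, 2.45], [-1.56, 4.7], [0.09, 2.05], [-2.69, 2.69]. Speed limits (rad/s): [2.57, 2.57, 3.14, 3.14, 3.14, 3.14, 3.14].

### API

Orientations are given as a rotation vector (axis times angle).
In Python, from bench import ctrl, vision gives the robot as it stands.
- The arm moves only by the tool jog_arm, never from a script. Its argument "increments" is a list of rows, each an object of numbers: "tx", "ty", "tz": the shift along the tool's x, y, z in mm; "wx", "wy", "wz": the turn, a rotation vector about the tool's x, y, z in rad; "gripper": the opening, from 0 (shut) to 1 (fully open). In form: [{"tx": .., "ty": .., "tz": .., "wx": .., "wy": .., "wz": .., "gripper": ..}, ...]. A call has exactly 5 rows; each row is the pose to reach, as a shift and turn from the pose commanded when the call began, along the tool's axes at that moment; what a row does not reach only later rows make up. A row lasts 1/12 s, in which the tool goes at most 41.7 mm and 7.16 degrees, less where a joint would pass 70% of its speed; a pose out of reach is approached as far as the arm can. A call with a gripper value outside its range is refused whole. The fingers move at their own pace and stop on an object; "grip_force" is the grip in N (left out, the last holds). Time passes only in rows, so rows that repeat a pose let the fingers close, or fill a call up. It gives the time, the measured TCP pose, the force, the opening and the grip force at its end, in the units of the state.
- ctrl.get_state(): the state, without advancing time (a new reading comes with each control period).
- vision.get_image(name): name is "scene" or "top" or "wrist"; returns a dict with "color" (420x560x3 uint8, blue, green, red), "fx", "fy", "cx", "cy" (pixels), "k1" (the pictures are not rectified: a ray, as slopes to the right and down, at radius r is drawn at 1 + k1 r^2 times it, then the intrinsics apply), "extrinsics" (4x4, takes a point from world to camera coordinates). Camera axes: x right, y down, z forward; pixel columns grow to the right and rows downward; lengths in m; the calibration is good to about 2 mm. A picture is of the moment at which its call begins. There is no depth.
- ctrl.close_job(): hands the job in; it is judged then, once.
Trained networks look in the newest picture that a camera, given by its name, has taken for a name from the list of things; names that differ only in an ending like _2 or _b are one class to them, and where a whole thing is asked for, a point or a joint stands for the part that bears it (a point fixed in the world has none). Each returns a list of dicts, best first, with "conf" (0 to 1); they miss things now and then, are a little off and sometimes report something else, mostly with a low value. They report only what shows in the picture. A call takes as long as a camera call. They do not tell look-alikes from the thing itself.
- vision.spot_in(camera, thing): "bbox" ([left, top, right, bottom] in pixels, round what is visible of it).
The state is a dict: "time": time; "joint_positions": joint angles; "qd": joint speeds; "joint_torque": joint torques, N m; "position": TCP position; "tool_rot": TCP orientation; "ft_force": force on the tool from outside, world axes, zero at the start; "torque": the same for the moment, N m; "grip_width": opening from 0.0 (shut) to 1.0 (fully open); "grip_force": force on a finger pad.
Only numpy, scipy, OpenCV 4.12 (cv2) and the standard library are available. Lean on these libraries where they do the work, as an engineer would, in place of code of your own. Each camera call takes 0.05 s, during which the arm holds its last target. There are 200 camera calls.

### The job

On the green gauging fixture, press the blue sample slide down hard on its ribbed thumb pad until the sprung brass platen bottoms, and, keeping it pressed, push it (its thumb rib takes the push) along the rails, under the leaf spring, fully home against the end stop, so that the platen springs back up behind it. Only press and push it with the fingertips: do not pick it up or tip it, and leave the other things on the bench where they are. Finish with the hand clear.

Things in the scene. Friction and masses are not known exactly. Their poses are not given: they have to be found in the camera images.
- fixture: Fixed green and steel fixture, base 226 x 100 mm. Origin: mid line, bench level; the slide travels along its +x. Along x (mm): rear fence -111 to -107, brass sprung platen -105 to -5, steel bed -6 to 92 (top z = 20), end stop face at 92 (36 high). Side rails 35.5 high, inner faces at y = +-31; slide and fixture polished, friction about 0.25.
- lips (a point): Mid line, bed level, at fixture x = 4 mm: where the keeper lips begin. They run from x = 4 to 92, reaching in from the rails to y = +-25, underside z = 28.5, top z = 34.5 mm over the bench. The slide's flange must pass under them, which it can only with the platen pressed nearly to its bottom.
- bridge (a point): Middle of the top of the steel bridge over the bed (fixture x 49 to 59 mm, underside 54 mm and top 61 mm over the bench, 82 mm wide, on two posts) that carries the leaf spring. The slide's front passes under it; its rib stops about 10 mm short of it when home.
- slide: Loose blue slide, flange 90 x 60 x 5 mm, body 90 x 44 mm, 18 high, about 0.15 kg. Origin: centre of underside, x ahead (as fixture's). Starts on the platen, underside 30.5 over the bench. Thumb pad on top x = -45 to -11 (z = 18), ended by an upright rib x = -11 to -5, 40 wide, top z = 26. White sample ahead of the rib. Home: origin at fixture x = 47, underside z = 20; about 102 mm travel.
- thumb_pad (a point): Middle of the slide's thumb pad, on its top face, 28 mm behind the slide's origin and 17 mm behind the rib's near face.
- stop (a point): Foot of the end stop's face, on the bed's top face, mid line of the fixture (fixture x = 92 mm, z = 20 mm).
- platen (a joint): How far the brass platen is pressed down, m: 0 up (top 30.5 mm over the bench), 0.009 bottomed (top 1.5 mm above the fixed bed, slide's thumb pad then 39.5 mm over the bench). Spring: about 5 N to start, about 13 N to bottom. It stays down while any of the slide is on it and is pressed, and springs up behind the slide once the slide has left it.
- leaf (a joint): Lift of the leaf spring, rad: 0 at rest (tip 14 mm above the bed), about 0.13 with the slide under it. It hangs from the bridge forward and down to its tip at fixture x = 83 mm, and presses the slide with about 4 N.
- marker: Blue and white marker pen lying near the front edge, 130 x 18 x 20 mm; bystander.
- glazed_plate_2: Small cream glazed ceramic plate lying near the front edge to the left, 23 x 23 x 8 mm; bystander.
- glazed_plate_1: Small cream glazed ceramic plate lying near the front edge to the right, 23 x 23 x 8 mm; bystander.
- dust_brush: Dust brush with a wooden handle lying at the left, 191 x 30 x 13 mm; bystander.
- plug_gauge: Steel plug gauge with a hexagon handle lying at the right, 96 x 15 x 13 mm; bystander.
Mind the look-alikes: they are no part of the job. Several things have the shape of the slide; the one meant has the colours described above.

How it is judged:
On the way, in this order (a step that is already met when the one before it is completed fails the run):
1. the slide is pressed down on the platen (more than 7 mm of its 9 mm travel), not yet under the leaf (value of joint platen above 0.007 m and contact force between the fingers and slide above 3 N and value of joint leaf below 0.06 rad), for 0.1 s.
2. the slide's nose has lifted the leaf spring (value of joint leaf above 0.08 rad and x of slide in the frame of fixture above 0.03 m), for 0.1 s.
At the end, for the whole second after the job is handed in: The slide lies flat on the bed under the leaf spring (leaf lifted more than 0.08 rad), its nose within 5 mm of the end stop, the platen back up behind it (within 1.5 mm of its top), all at rest (x of slide in the frame of fixture above 0.042 m and z of slide in the frame of fixture below 0.023 m and angle between the z axis of slide and the z axis of fixture, either way round below 0.06 rad and value of joint leaf above 0.08 rad and value of joint platen below 0.0015 m and linear speed of slide below 0.01 m/s); the robot touches nothing.
It fails at once if the slide is lifted more than 6 mm above where it started, or tipped more than 20 degrees (z of slide in the frame of fixture above 0.0365 m or angle between slide's own z axis and vertical above 0.35 rad).
It fails at once if a bystander (marker, small plates, brush, plug gauge) is moved more than 15 mm (distance of any of marker, glazed_plate_2, glazed_plate_1, dust_brush, plug_gauge from where it was at the start of the episode above 0.015 m).
It also fails if it takes over 35 s, if anything falls off the work surface, if the arm or the gripper's body presses on something with over 40 N, if the wrist force passes 120 N, or if a joint passes its speed limit or range.

## Working session

There is one attempt and no reset: what is moved stays moved. The work goes in short steps, Python scripts to look and compute and a tool call to move; the robot and the scene stay as the last step left them, time stands still between calls to the robot, and variables do not carry over. Pictures are saved under pics/ and viewed, at most 10 in all, crops included, and the job is handed in when it is done.

Besides the shell and the picture viewer there is one more tool, called as name(argument=value, ...) on one line, values as JSON. jog_arm: Moves the arm, as the interface text tells. Its arguments: {"type":"object","properties":{"increments":{"type":"array"},"grip_force":{"type":"number"}},"required":["increments"]}

```bash
ls; mkdir -p pics; cat > h.py <<'E'
import numpy as np,cv2
from bench import ctrl,vision
def ray(im,u,v):
    x=np.array([(u-im['cx'])/im['fx'],(v-im['cy'])/im['fy']]);s=x.copy()
    for _ in range(20): s=x/(1+im['k1']*(s@s))
    E=np.array(im['extrinsics']);R=E[:3,:3]
    return -R.T@E[:3,3],R.T@np.array([s[0],s[1],1])
def at_z(im,u,v,z):
    o,d=ray(im,u,v);return o+d*(z-o[2])/d[2]
def proj(im,p):
    E=np.array(im['extrinsics']);q=E[:3,:3]@np.array(p)+E[:3,3];s=q[:2]/q[2];s=s*(1+im['k1']*(s@s))
    return np.array([im['fx']*s[0]+im['cx'],im['fy']*s[1]+im['cy']])
E
python3 - <<'E'
from h import *
for c in ("scene","top"):
    im=vision.get_image(c);cv2.imwrite(f'pics/{c}0.png',im['color'])
    for t in ("fixture","slide","bridge","platen"): print(c,t,vision.spot_in(c,t))
    print(im['fx'],im['k1'],np.round(im['extrinsics'],3).tolist())
s=ctrl.get_state();print(s['position'],s['tool_rot'],s['time'],s['ft_force'])
E
```

```text
pics
scene fixture [{'bbox': [216.3, 181.1, 308.6, 248.7], 'conf': 0.64}]
scene slide [{'bbox': [227.0, 200.1, 269.1, 227.5], 'conf': 0.68}, {'bbox': [206.7, 179.6, 242.9, 202.8], 'conf': 0.68}, {'bbox': [314.5, 220.1, 356.5, 237.9], 'conf': 0.56}]
scene bridge [{'bbox': [216.4, 184.8, 309.6, 247.3], 'conf': 0.81}]
scene platen []
475.56615495318647 -0.030676322438047788 [[0.794, -0.608, -0.006, -0.372], [-0.362, -0.465, -0.808, 0.264], [0.488, 0.644, -0.59, 0.846], [0.0, 0.0, 0.0, 1.0]]
top fixture [{'bbox': [249.3, 173.1, 284.8, 247.1], 'conf': 0.73}]
top slide [{'bbox': [306.2, 173.2, 339.3, 201.0], 'conf': 0.98}, {'bbox': [256.2, 205.4, 280.6, 239.4], 'conf': 0.7}, {'bbox': [205.2, 200.1, 234.6, 224.6], 'conf': 0.56}]
top bridge [{'bbox': [248.4, 172.5, 283.6, 249.2], 'conf': 0.7}]
top platen [{'bbox': [260.0, 241.4, 276.1, 241.5], 'conf': 0.59}]
517.2073930505001 -0.07580551154488636 [[0.078, -0.997, 0.002, 0.046], [-0.975, -0.077, -0.209, 0.504], [0.209, 0.014, -0.978, 1.489], [0.0, 0.0, 0.0, 1.0]]
[0.18018983 0.62454025 0.22253838] [4.39637571e-01 3.11061606e+00 4.14346083e-05] 0.5 [ 0.10368747 -0.22948155  0.71788493]
```

View pics/scene0.png

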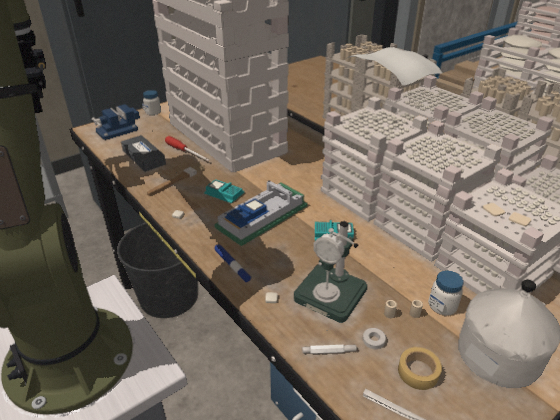

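View pics/top0.png

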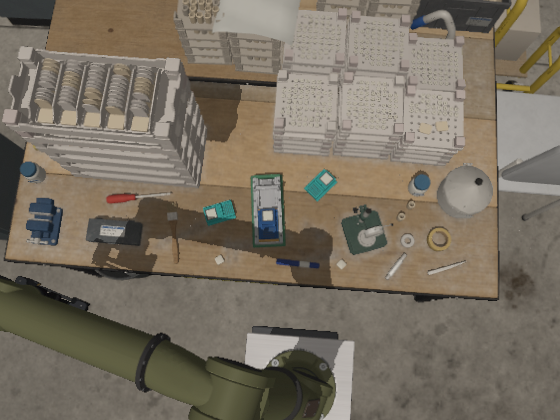

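The top view shows the fixture at px (249–285, 173–247) with the blue slide at its near end. The fixture's +x points away from the robot. The teal slides on either side are look-alikes.

```bash
python3 - <<'E'
from h import *
im=vision.get_image("top");c=im['color'][160:260,230:305]
cv2.imwrite('pics/topc.png',cv2.resize(c,None,fx=6,fy=6,interpolation=cv2.INTER_CUBIC))
for p in [(250.5,174),(281,172),(285,245),(252,247)]: print(at_z(im,*p,0.0))
im=vision.get_image("wrist");print(im['fx'],im['k1'],np.linalg.inv(np.array(im['extrinsics'])).round(3).tolist())
E
```

```text
[0.63350893 0.1934125  0.        ]
[0.64755287 0.09839457 0.        ]
[0.4174265  0.06807726 0.        ]
[0.4033663  0.16786179 0.        ]
376.02666663728274 -0.06049984101407729 [[0.278, 0.921, 0.272, 0.106], [0.961, -0.266, -0.079, 0.646], [-0.0, 0.283, -0.959, 0.383], [0.0, 0.0, 0.0, 1.0]]
```

View pics/topc.png

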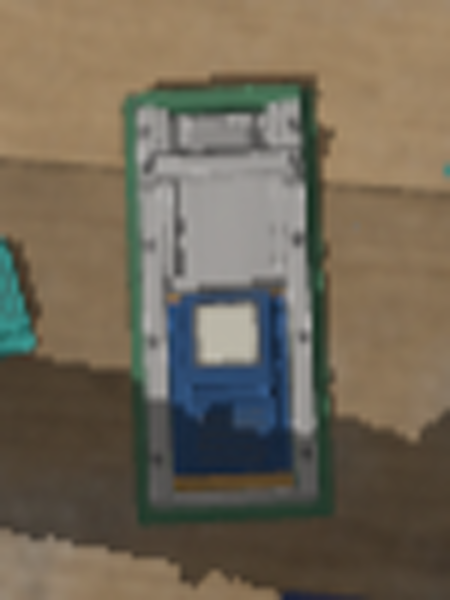

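The crop gives a coarse fixture centre of about (0.525, 0.132), yaw about 0.12. I'll bring the wrist camera over it with the gripper shut.

jog_arm(increments=[{"tx": -20,"ty": -22,"tz": 0,"wx": 0,"wy": 0,"wz": 0,"gripper": 0},{"tx": -46,"ty": -52,"tz": 0,"wx": 0,"wy": 0,"wz": 0,"gripper": 0},{"tx": -73,"ty": -82,"tz": 0,"wx": 0,"wy": 0,"wz": 0,"gripper": 0},{"tx": -99,"ty": -112,"tz": 0,"wx": 0,"wy": 0,"wz": 0,"gripper": 0},{"tx": -126,"ty": -142,"tz": 0,"wx": 0,"wy": 0,"wz": 0,"gripper": 0}], grip_force=10)

```text
time: 1.02
position: [0.2623, 0.4516, 0.2226]
tool_rot: [0.439, 3.111, 0.001]
ft_force: [0.5, -0.8, -0.3]
grip_width: 0.703
grip_force: 0.0
```

jog_arm(increments=[{"tx": -26,"ty": -30,"tz": 0,"wx": 0,"wy": 0,"wz": 0,"gripper": 0},{"tx": -53,"ty": -60,"tz": 0,"wx": 0,"wy": 0,"wz": 0,"gripper": 0},{"tx": -79,"ty": -90,"tz": 0,"wx": 0,"wy": 0,"wz": 0,"gripper": 0},{"tx": -106,"ty": -120,"tz": 0,"wx": 0,"wy": 0,"wz": 0,"gripper": 0},{"tx": -130,"ty": -147,"tz": 0,"wx": 0,"wy": 0,"wz": 0,"gripper": 0}])

```text
time: 1.43
position: [0.3469, 0.2735, 0.2229]
tool_rot: [0.441, 3.11, 0.001]
ft_force: [0.8, 0.0, 0.1]
grip_width: 0.326
grip_force: 0.0
```

jog_arm(increments=[{"tx": -26,"ty": -30,"tz": 0,"wx": 0,"wy": 0,"wz": -0.1,"gripper": 0},{"tx": -53,"ty": -60,"tz": 0,"wx": 0,"wy": 0,"wz": -0.2,"gripper": 0},{"tx": -79,"ty": -90,"tz": 0,"wx": 0,"wy": 0,"wz": -0.3,"gripper": 0},{"tx": -106,"ty": -120,"tz": 0,"wx": 0,"wy": 0,"wz": -0.4,"gripper": 0},{"tx": -115,"ty": -130,"tz": 0,"wx": 0,"wy": 0,"wz": -0.4,"gripper": 0}])

```text
time: 1.85
position: [0.4227, 0.1132, 0.2232]
tool_rot: [-0.183, 3.134, -0.001]
ft_force: [-0.5, -0.2, -0.0]
grip_width: 0.015
grip_force: 0.0
```

```bash
python3 - <<'E'
from h import *
im=vision.get_image("wrist");cv2.imwrite('pics/w1.png',cv2.resize(im['color'],None,fx=1.4,fy=1.4,interpolation=cv2.INTER_CUBIC))
s=ctrl.get_state();print(s['position'],s['tool_rot'],s['time'],s['ft_force'])
E
```

```text
[0.42299607 0.11291376 0.22317876] [-1.74470124e-01  3.13477600e+00 -8.38047198e-04] 1.9 [ 1.45881595 -2.06666626 -0.03594729]
```

View pics/w1.png

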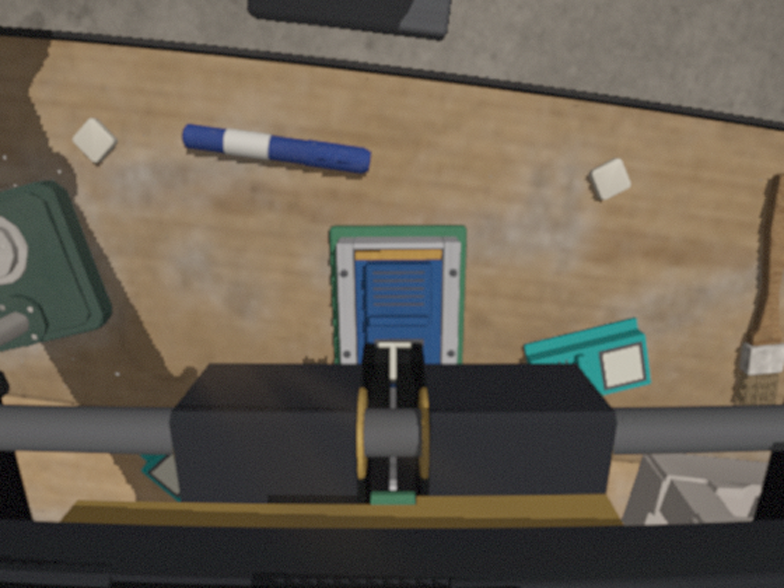

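The wrist view shows the fixture's near end: base corners at (331,227) and (466,226), the pad ribs at y 265–315, and the rib at about y 322. I'll zoom in to measure these.

```bash
python3 - <<'E'
from h import *
im=vision.get_image("wrist");c=im['color'][150:265,225:345]
cv2.imwrite('pics/w1c.png',cv2.resize(c,None,fx=5,fy=5,interpolation=cv2.INTER_CUBIC))
E
```

```text
(no output)
```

View pics/w1c.png

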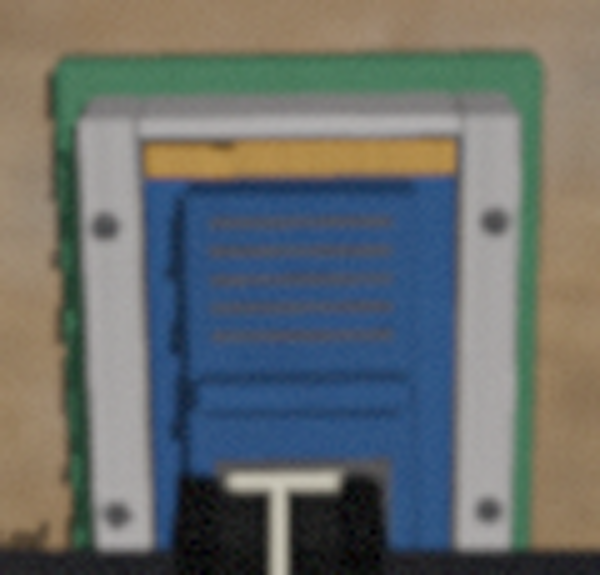

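```bash
python3 - <<'E'
from h import *
im=vision.get_image("wrist")
P={'railTL':(138,138,.0355),'railTR':(462,136,.0355),'railBL':(155,545,.0355),'railBR':(457,545,.0355),'fenceL':(142,138,.0355),
'ribnL':(197,378,.0565),'ribnR':(410,378,.0565),'ribfL':(200,411,.0565),'ribfR':(407,411,.0565),'ribs1L':(208,222,.0485),'ribs1R':(394,220,.0485),'ribs5L':(212,336,.0485),'ribs5R':(392,334,.0485),
'flL':(148,181,.0355),'flR':(456,178,.0355),'bodyL':(188,188,.0485),'bodyR':(413,185,.0485),'baseL':(57,60,0.01),'baseR':(541,55,.01)}
Q={k:at_z(im,225+u/5-.4,150+v/5-.4,z) for k,(u,v,z) in P.items()}
for k,q in Q.items():print(k,q[:2].round(4))
s=ctrl.get_state();print(s['position'],s['tool_rot'])
nm=lambda a,b:((Q[a]+Q[b])/2)[:2]
for a,b in [('railTL','railBL'),('railTR','railBR'),('railTL','railTR'),('ribnL','ribnR'),('bodyL','bodyR'),('flL','flR'),('baseL','baseR')]:
    d=(Q[b]-Q[a])[:2];print(a,b,np.linalg.norm(d).round(4),np.degrees(np.arctan2(d[1],d[0])).round(2),nm(a,b).round(4))
E
```

```text
railTL [0.4221 0.0896]
railTR [0.4148 0.1504]
railBL [0.5052 0.1006]
railBR [0.4984 0.1612]
fenceL [0.422  0.0904]
ribnL [0.4612 0.1056]
ribnR [0.4568 0.1446]
ribfL [0.4676 0.1068]
ribfR [0.4633 0.145 ]
ribs1L [0.4335 0.1045]
ribs1R [0.4293 0.1386]
ribs5L [0.4554 0.1075]
ribs5R [0.4512 0.141 ]
flL [0.4302 0.0923]
flR [0.423  0.1504]
bodyL [0.4275 0.1002]
bodyR [0.4223 0.1412]
baseL [0.4136 0.0706]
baseR [0.4018 0.1671]
[0.42083255 0.1184034  0.22286732] [-1.81809035e-01  3.13592247e+00  1.97583978e-03]
railTL railBL 0.0838 7.53 [0.4636 0.0951]
railTR railBR 0.0842 7.34 [0.4566 0.1558]
railTL railTR 0.0613 96.78 [0.4185 0.12  ]
ribnL ribnR 0.0393 96.41 [0.459  0.1251]
bodyL bodyR 0.0413 97.2 [0.4249 0.1207]
flL flR 0.0586 96.99 [0.4266 0.1213]
baseL baseR 0.0971 97.02 [0.4077 0.1189]
```

jog_arm(increments=[{"tx": -11,"ty": 1,"tz": 10,"wx": 0,"wy": 0,"wz": -0.008,"gripper": 0},{"tx": -22,"ty": 2,"tz": 40,"wx": 0,"wy": 0,"wz": -0.008,"gripper": 0},{"tx": -22,"ty": 2,"tz": 75,"wx": 0,"wy": 0,"wz": -0.008,"gripper": 0},{"tx": -22,"ty": 2,"tz": 100,"wx": 0,"wy": 0,"wz": -0.008,"gripper": 0},{"tx": -22,"ty": 2,"tz": 120,"wx": 0,"wy": 0,"wz": -0.008,"gripper": 0}])

```text
time: 2.42
position: [0.4403, 0.1254, 0.1002]
tool_rot: [0.204, -3.132, 0.001]
ft_force: [0.7, -0.4, 0.3]
grip_width: 0.008
grip_force: 0.0
```

jog_arm(increments=[{"tz": 15},{"tz": 28},{"tz": 36},{"tz": 40},{"tz": 40}])

```text
validation failed for argument at $.in...
```

```bash
python3 - <<'E'
from h import *
for i in range(3):
    im=vision.get_image("wrist")
    s=ctrl.get_state();print(s['position'],s['tool_rot'],s['ft_force'],s['time'])
cv2.imwrite('pics/w2.png',cv2.resize(im['color'][60:360,130:430],None,fx=2,fy=2))
E
```

```text
[0.43803778 0.12450784 0.09710987] [ 0.20380959 -3.12740402  0.0044821 ] [-1.64663808 -0.248506   -2.1377984 ] 2.4667
[0.43872276 0.12452015 0.09934476] [ 0.20330246 -3.12830907  0.00396569] [-1.29562027  0.15845075  0.12865007] 2.5167
[0.44041665 0.1248294  0.10146164] [ 2.03022473e-01 -3.13172405e+00  1.93286315e-03] [ 0.63295933 -0.09461961  0.62557317] 2.5667
```

View pics/w2.png

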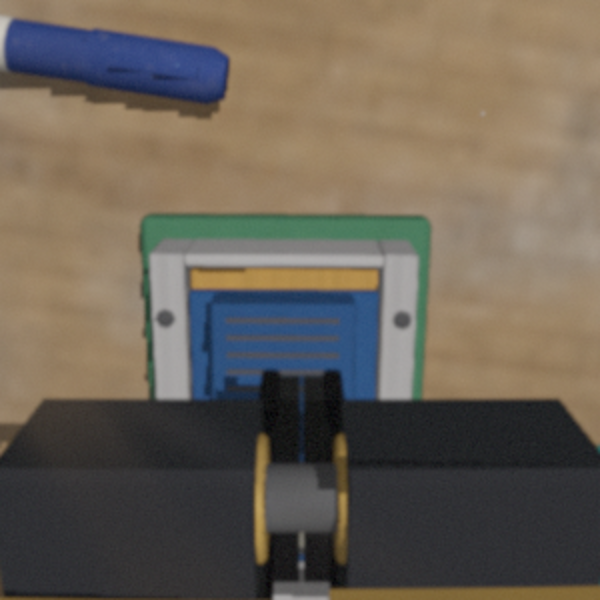

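The fingers are above the pad and about 2–3 mm off to the +y side. I'll correct that and descend to just above it.

jog_arm(increments=[{"tx": -2,"ty": -3,"tz": 12,"wx": 0,"wy": 0,"wz": 0,"gripper": 0},{"tx": -2,"ty": -3,"tz": 26,"wx": 0,"wy": 0,"wz": 0,"gripper": 0},{"tx": -2,"ty": -3,"tz": 36,"wx": 0,"wy": 0,"wz": 0,"gripper": 0},{"tx": -2,"ty": -3,"tz": 42,"wx": 0,"wy": 0,"wz": 0,"gripper": 0},{"tx": -2,"ty": -3,"tz": 44,"wx": 0,"wy": 0,"wz": 0,"gripper": 0}])

```text
time: 2.98
position: [0.4444, 0.1216, 0.0586]
tool_rot: [0.201, -3.135, -0.0]
ft_force: [0.2, -0.6, -0.2]
grip_width: 0.012
grip_force: 0.0
```

```bash
python3 - <<'E'
from h import *
for i in range(4):
    im=vision.get_image("wrist")
    s=ctrl.get_state();print(s['position'],s['tool_rot'],s['ft_force'],s['time'])
# predicted midline tip positions
R,_=cv2.Rodrigues(np.array(s['tool_rot']));print(np.degrees(np.arctan2(R[1,0],R[0,0])),R[:,2])
e=np.array([np.cos(np.radians(7.1)),np.sin(np.radians(7.1))]);o=np.array([.5247,.1332])
d=s['position'][:2]-o;print('fixture x,y',d@e,d@np.array([-e[1],e[0]]))
E
```

```text
[0.44440718 0.12147677 0.05856168] [ 2.00640647e-01 -3.13505438e+00 -1.60541606e-04] [ 0.23395356  0.67473887 -1.30405324] 3.0333
[0.44463512 0.12143218 0.05890374] [-2.00383886e-01  3.13490698e+00  3.58783092e-04] [-0.30055685 -0.50629659  0.54852936] 3.0833
[0.44490065 0.1214317  0.05919719] [-2.00135778e-01  3.13435763e+00  7.24874380e-04] [-0.00377132  0.32032437 -0.30903812] 3.1333
[0.44503513 0.12141529 0.05930404] [-1.99873689e-01  3.13404929e+00  1.00684304e-03] [ 0.16141818  0.39460987 -0.03233445] 3.1833
-172.70183789803085 [ 1.13301070e-03  7.14776316e-04 -9.99999103e-01]
fixture x,y -0.08051060710960499 -0.0018476504003821213
```

jog_arm(increments=[{"tx": 0,"ty": 1,"tz": 5,"wx": 0,"wy": 0,"wz": 0,"gripper": 0},{"tx": 0,"ty": 1,"tz": 8,"wx": 0,"wy": 0,"wz": 0,"gripper": 0},{"tx": 0,"ty": 1,"tz": 11,"wx": 0,"wy": 0,"wz": 0,"gripper": 0},{"tx": 0,"ty": 1,"tz": 14,"wx": 0,"wy": 0,"wz": 0,"gripper": 0},{"tx": 0,"ty": 1,"tz": 14,"wx": 0,"wy": 0,"wz": 0,"gripper": 0}])

```text
time: 3.6
position: [0.4445, 0.1223, 0.0449]
tool_rot: [0.2, -3.135, -0.001]
ft_force: [-2.6, -0.6, 9.9]
grip_width: 0.002
grip_force: 4.6
```

jog_arm(increments=[{"tx": 0,"ty": 0,"tz": 2,"wx": 0,"wy": 0,"wz": 0,"gripper": 0},{"tx": 0,"ty": 0,"tz": 4,"wx": 0,"wy": 0,"wz": 0,"gripper": 0},{"tx": 0,"ty": 0,"tz": 6,"wx": 0,"wy": 0,"wz": 0,"gripper": 0},{"tx": 0,"ty": 0,"tz": 6,"wx": 0,"wy": 0,"wz": 0,"gripper": 0},{"tx": 0,"ty": 0,"tz": 6,"wx": 0,"wy": 0,"wz": 0,"gripper": 0}])

```text
time: 4.02
position: [0.4452, 0.1225, 0.0401]
tool_rot: [-0.2, 3.134, 0.002]
ft_force: [-2.3, -1.3, 13.5]
grip_width: 0.002
grip_force: 6.8
```

jog_arm(increments=[{"tx": 0,"ty": 0,"tz": 1,"wx": 0,"wy": 0,"wz": 0,"gripper": 0},{"tx": 0,"ty": 0,"tz": 2,"wx": 0,"wy": 0,"wz": 0,"gripper": 0},{"tx": 0,"ty": 0,"tz": 3,"wx": 0,"wy": 0,"wz": 0,"gripper": 0},{"tx": 0,"ty": 0,"tz": 3,"wx": 0,"wy": 0,"wz": 0,"gripper": 0},{"tx": 0,"ty": 0,"tz": 3,"wx": 0,"wy": 0,"wz": 0,"gripper": 0}])

```text
time: 4.43
position: [0.4468, 0.1232, 0.0396]
tool_rot: [-0.199, 3.132, 0.005]
ft_force: [-8.2, -2.6, 31.7]
grip_width: 0.006
grip_force: 15.7
```

jog_arm(increments=[{"tx": -3,"ty": 0,"tz": 0,"wx": 0,"wy": 0,"wz": 0,"gripper": 0},{"tx": -6,"ty": 0,"tz": 0,"wx": 0,"wy": 0,"wz": 0,"gripper": 0},{"tx": -10,"ty": 0,"tz": 0,"wx": 0,"wy": 0,"wz": 0,"gripper": 0},{"tx": -14,"ty": 0,"tz": 0,"wx": 0,"wy": 0,"wz": 0,"gripper": 0},{"tx": -18,"ty": 0,"tz": 0,"wx": 0,"wy": 0,"wz": 0,"gripper": 0}])

```text
time: 4.85
position: [0.4646, 0.1258, 0.0397]
tool_rot: [-0.199, 3.132, 0.005]
ft_force: [-7.1, -1.5, 30.7]
grip_width: -0.0
grip_force: 15.6
```

jog_arm(increments=[{"tx": -4,"ty": 0,"tz": 0,"wx": 0,"wy": 0,"wz": 0,"gripper": 0},{"tx": -8,"ty": 0,"tz": 0,"wx": 0,"wy": 0,"wz": 0,"gripper": 0},{"tx": -12,"ty": 0,"tz": 0,"wx": 0,"wy": 0,"wz": 0,"gripper": 0},{"tx": -16,"ty": 0,"tz": 0,"wx": 0,"wy": 0,"wz": 0,"gripper": 0},{"tx": -20,"ty": 0,"tz": 0,"wx": 0,"wy": 0,"wz": 0,"gripper": 0}])

```text
time: 5.27
position: [0.4845, 0.1283, 0.0397]
tool_rot: [-0.199, 3.132, 0.005]
ft_force: [-6.2, -1.1, 28.7]
grip_width: 0.007
grip_force: 14.6
```

```bash
python3 - <<'E'
from h import *
im=vision.get_image("wrist")
cv2.imwrite('pics/w3.png',cv2.resize(im['color'][60:360,130:430],None,fx=2,fy=2))
s=ctrl.get_state();print(s['position'],s['tool_rot'],s['ft_force'],s['time'])
E
```

```text
[0.48548556 0.12838244 0.03973667] [-0.19932762  3.13053351  0.00522269] [-4.94799635 -0.65291568 28.0721712 ] 5.3167
```

View pics/w3.png

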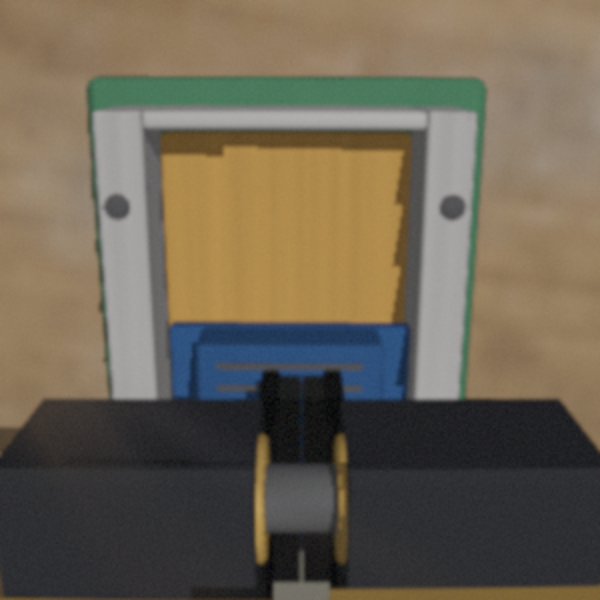

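The slide is sliding forward with the platen down behind it and the tool on the mid line. I'll keep pushing.

jog_arm(increments=[{"tx": -5,"ty": 0,"tz": 0,"wx": 0,"wy": 0,"wz": 0,"gripper": 0},{"tx": -10,"ty": 0,"tz": 0,"wx": 0,"wy": 0,"wz": 0,"gripper": 0},{"tx": -15,"ty": 0,"tz": 0,"wx": 0,"wy": 0,"wz": 0,"gripper": 0},{"tx": -20,"ty": 0,"tz": 0,"wx": 0,"wy": 0,"wz": 0,"gripper": 0},{"tx": -25,"ty": 0,"tz": 0,"wx": 0,"wy": 0,"wz": 0,"gripper": 0}])

```text
time: 5.73
position: [0.5093, 0.1313, 0.0395]
tool_rot: [-0.2, 3.132, 0.005]
ft_force: [-5.6, -1.3, 25.4]
grip_width: 0.007
grip_force: 12.8
```

jog_arm(increments=[{"tx": -4,"ty": 0,"tz": 0,"wx": 0,"wy": 0,"wz": 0,"gripper": 0},{"tx": -8,"ty": 0,"tz": 0,"wx": 0,"wy": 0,"wz": 0,"gripper": 0},{"tx": -12,"ty": 0,"tz": 0,"wx": 0,"wy": 0,"wz": 0,"gripper": 0},{"tx": -16,"ty": 0,"tz": 0,"wx": 0,"wy": 0,"wz": 0,"gripper": 0},{"tx": -20,"ty": 0,"tz": 0,"wx": 0,"wy": 0,"wz": 0,"gripper": 0}])

```text
time: 6.15
position: [0.5289, 0.1337, 0.0393]
tool_rot: [-0.199, 3.132, 0.004]
ft_force: [-5.8, -0.6, 23.9]
grip_width: 0.005
grip_force: 11.9
```

jog_arm(increments=[{"tx": -3,"ty": 0,"tz": 0.3,"wx": 0,"wy": 0,"wz": 0,"gripper": 0},{"tx": -6,"ty": 0,"tz": 0.5,"wx": 0,"wy": 0,"wz": 0,"gripper": 0},{"tx": -9,"ty": 0,"tz": 0.8,"wx": 0,"wy": 0,"wz": 0,"gripper": 0},{"tx": -12,"ty": 0,"tz": 1,"wx": 0,"wy": 0,"wz": 0,"gripper": 0},{"tx": -15,"ty": 0,"tz": 1,"wx": 0,"wy": 0,"wz": 0,"gripper": 0}])

```text
time: 6.57
position: [0.5425, 0.1353, 0.0383]
tool_rot: [-0.2, 3.135, 0.004]
ft_force: [-8.4, -1.3, 27.3]
grip_width: 0.007
grip_force: 13.4
```

jog_arm(increments=[{"tx": -1,"ty": 0,"tz": 0,"wx": 0,"wy": 0,"wz": 0,"gripper": 0},{"tx": -2,"ty": 0,"tz": 0,"wx": 0,"wy": 0,"wz": 0,"gripper": 0},{"tx": -4,"ty": 0,"tz": 0,"wx": 0,"wy": 0,"wz": 0,"gripper": 0},{"tx": -6,"ty": 0,"tz": 0,"wx": 0,"wy": 0,"wz": 0,"gripper": 0},{"tx": -7,"ty": 0,"tz": 0,"wx": 0,"wy": 0,"wz": 0,"gripper": 0}])

```text
time: 6.98
position: [0.5459, 0.1358, 0.0383]
tool_rot: [0.199, -3.128, -0.004]
ft_force: [-20.2, -3.4, 38.0]
grip_width: 0.006
grip_force: 19.0
```

```bash
python3 - <<'E'
from h import *
im=vision.get_image("wrist")
cv2.imwrite('pics/w4.png',cv2.resize(im['color'][60:360,130:430],None,fx=2,fy=2))
s=ctrl.get_state();print(s['position'],s['tool_rot'],s['ft_force'],s['time'])
E
```

```text
[0.54600544 0.13575577 0.03827607] [ 0.19941538 -3.12791425 -0.00376705] [-18.21799113  -2.95838137  36.55461918] 7.0333
```

View pics/w4.png

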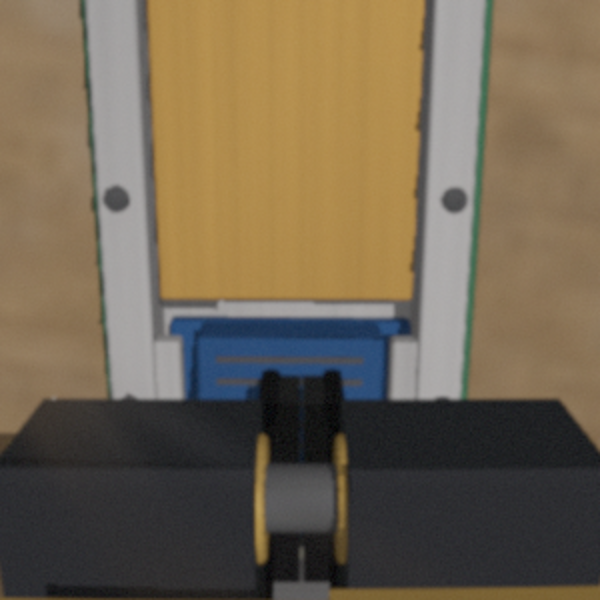

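```bash
python3 - <<'E'
from h import *
im=vision.get_image("wrist")
e=np.array([np.cos(np.radians(7.1)),np.sin(np.radians(7.1))]);o=np.array([.5247,.1332])
for n,u,v,z in [('flange rear top',288,319,.025),('flange rear low',288,333,.020),('platen edge',288,299,.0305),('body rear',290,336,.038)]:
    p=at_z(im,130+u/2,60+v/2,z)[:2]-o;print(n,(p@e).round(4),(p@np.array([-e[1],e[0]])).round(4))
s=ctrl.get_state();print(s['position'],s['ft_force'])
E
```

```text
flange rear top 0.0023 -0.003
flange rear low 0.0077 -0.003
platen edge -0.0044 -0.0029
body rear 0.0021 -0.0023
[0.54600779 0.13575981 0.03828801] [-18.16240454  -2.0424682   36.17556657]
```

The slide's rear edge is at fixture x ≈ 2 mm, so it is home at 47, and the platen is up. I'll lift clear.

jog_arm(increments=[{"tx": 0,"ty": 0,"tz": -4,"wx": 0,"wy": 0,"wz": 0,"gripper": 0},{"tx": 0,"ty": 0,"tz": -10,"wx": 0,"wy": 0,"wz": 0,"gripper": 0},{"tx": 1,"ty": 0,"tz": -30,"wx": 0,"wy": 0,"wz": 0,"gripper": 0},{"tx": 2,"ty": 0,"tz": -60,"wx": 0,"wy": 0,"wz": 0,"gripper": 0},{"tx": 2,"ty": 0,"tz": -95,"wx": 0,"wy": 0,"wz": 0,"gripper": 0}])

```text
time: 7.5
position: [0.5448, 0.1345, 0.1285]
tool_rot: [0.199, -3.131, 0.003]
ft_force: [0.9, -0.4, -0.5]
grip_width: 0.004
grip_force: 0.0
```

jog_arm(increments=[{"tx": 10,"ty": 0,"tz": -20,"wx": 0,"wy": 0,"wz": 0,"gripper": 0},{"tx": 20,"ty": 0,"tz": -40,"wx": 0,"wy": 0,"wz": 0,"gripper": 0},{"tx": 30,"ty": 0,"tz": -50,"wx": 0,"wy": 0,"wz": 0,"gripper": 0},{"tx": 30,"ty": 0,"tz": -50,"wx": 0,"wy": 0,"wz": 0,"gripper": 0},{"tx": 30,"ty": 0,"tz": -50,"wx": 0,"wy": 0,"wz": 0,"gripper": 0}])

```text
time: 7.92
position: [0.517, 0.1315, 0.1797]
tool_rot: [-0.2, 3.134, 0.001]
ft_force: [-0.1, 0.1, -0.1]
grip_width: 0.005
grip_force: 0.0
```

```bash
python3 - <<'E'
from h import *
for i in range(4): im=vision.get_image("wrist")
cv2.imwrite('pics/w5.png',cv2.resize(im['color'],None,fx=1.4,fy=1.4))
s=ctrl.get_state();print(s['position'],s['ft_force'],s['time'])
E
```

```text
[0.51652949 0.13108847 0.17824455] [ 0.77951252  0.64638775 -0.24940577] 8.1167
```

View pics/w5.png

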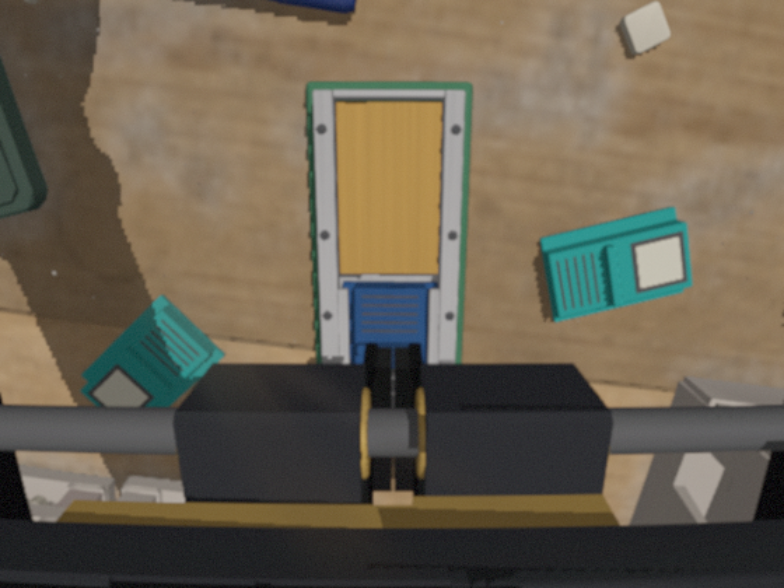

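The slide's rear edge is still just past the platen edge, at (390, 283) against (390, 275), and the platen is up. The hand is clear, so I'll hand in.

```bash
python3 - <<'E'
from h import *
im=vision.get_image("wrist")
e=np.array([np.cos(np.radians(7.1)),np.sin(np.radians(7.1))]);o=np.array([.5247,.1332])
x=(at_z(im,390/1.4,282/1.4,.025)[:2]-o)@e;print('rear',x)
if x>-.002: print(ctrl.close_job())
E
```

```text
rear 0.0026328587177776924
the job is handed in; nothing more can be done
None
```

The job is handed in: the blue slide sits home against the end stop (rear edge measured at fixture x ≈ 2.6 mm, 2 mm expected), the platen looks sprung up behind it, and the hand is clear; I did not check the leaf lift directly, and the hand-in call gave no verdict.

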